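# Pack and lock the kitchen medicine caddy

## Task

Stand the two amber medicine jars upright in the two cells of the wooden caddy, one jar in each cell, and let go of them. Then take the key from its rest, push it fully home into the lock on top of the caddy's post, working it past the sticky pins, and turn it a quarter turn clockwise (seen from above) so that the steel bar swings over the jars. The lock springs back, so finish still gripping the key and holding it turned by the key alone, and do not disturb the mug, the small bowl or the pepper mill.

Things in the scene. Friction and masses are not known exactly. Their poses are not given: they have to be found in the camera images.
- jar_a: An amber glass medicine jar with a white screw lid, standing upright on the counter: round, 44 mm across, 78 mm tall, about 0.13 kg. Origin: centre of its underside, z up. The two jars are alike and interchangeable.
- jar_b: An amber glass medicine jar with a white screw lid, standing upright on the counter: round, 44 mm across, 78 mm tall, about 0.13 kg. Origin: centre of its underside, z up. The two jars are alike and interchangeable.
- caddy: Wooden caddy fixed to the counter, yaw within 0.3 rad. Box 85 mm (its x) by 150 mm (y), walls 6 mm thick, 42 mm high, floor 6 mm thick; one divider makes two cells side by side along y, each 73 by 66 mm inside. A 50 mm square post, 91 mm high, stands at its +y end, axis 100 mm from the origin, and carries the lock. Origin: centre of the box's underside, z up.
- cell_0 (a point): Centre of the inner floor of the cell farther from the lock post, 6 mm above the counter.
- cell_1 (a point): Centre of the inner floor of the cell next to the lock post, 6 mm above the counter.
- keyway (a point): Centre of the lock's flat round top face (38 mm across, 107 mm above the counter), on its vertical turning axis, at the mouth of the keyway. z up; x runs along the long side of the keyway and along the steel bar, and turns with the lock. The keyway is a vertical slot open at the top, 13.5 mm (x) by 6.5 mm (y), 34 mm deep or more.
- lock_turn (a joint): Turning angle of the lock in rad: 0 at rest (slot and steel bar along the caddy's +x), growing clockwise seen from above, to a stop at 1.6. A spring brings it back to 0 (about 0.05 N m at a quarter turn).
- lock: The turning part of the lock: a round head 38 mm across with the keyway in its top, and, fixed to it, a flat steel bar, 18 mm wide, 7 mm thick, that reaches 178 mm from its axis, 94 to 101 mm above the counter. Origin and axes as point keyway; the bar lies along its +x. At rest it points to the caddy's +x, off the cells; a quarter turn clockwise brings it just over the jars' lids.
- key: Key standing blade down in its rest, 0.045 kg. Black plastic head 28 mm wide (x), 9 mm thick (y), 40 mm tall; below it a steel blade 28 mm long, 12 mm wide (x), 5 mm thick (y), the last 4 mm stepped in to 10 by 3.4 mm. Origin: centre of the head's underside (on the lock's face when fully home), z up to the head. Alike both ways round; fits the lock either way.
- key_stand: The key's rest, a light wooden block fixed to the counter, 70 mm (x) by 60 mm (y), 40 mm high, with a slot along its x in which the key's blade stands loosely; the underside of the key's head rests on top of it. Origin: centre of its underside.
- mug: White mug, 80 mm across, 90 mm tall, handle to its +y. Leave alone. Origin: centre of its underside.
- ramekin: Small blue bowl, 84 mm across, 40 mm tall. Leave alone. Origin: centre of its underside.
- mill: Dark wooden pepper mill, 54 mm across, 140 mm tall. Leave alone. Origin: centre of its underside.
- slot_mid (a point): Point on the lock's axis inside the keyway, 14 mm below its mouth. Two hidden sticky pins reach in from the short sides, 9 and 18 mm below the mouth, each by chance more or less aside already. The key pushes each aside for good with roughly 4 to 10 N (up to 12 N for both); a slight wiggle may help. The key's play in the slot: 0.13 rad in turning, 0.75 mm sideways.

How it is judged:
By the outcome, as a careful person would: the job done as asked, in the order asked, and still so for the second after the job is handed in, while the arm keeps its last pose, push and grip.
It also fails if it takes over 72 s, if anything falls off the work surface, if the arm or the gripper's body presses on something with over 40 N, if the wrist force passes 120 N, or if a joint passes its speed limit or range.

## Robot

A 6-joint arm with a two-finger parallel gripper is mounted at the origin on the work surface. World frame = base frame: x ahead of the robot, y to its left, z up, the work surface at z = 0. Lengths are in m, angles in rad, forces in N, time in s.
With the tool pointing down it reaches from about 0.35 to 0.85 m from the base axis. Payload 8.1 kg.
Tool frame: the origin (TCP) lies between the finger pads; the fingertips stand 14 mm ahead of it and the grasp point (between the pads) lies 5 mm behind it (robot.tcp_to_tips is the z of the fingertips in the tool frame, in m); z points along the fingers, y is the line along which they close (so a half turn about z gives the same grasp; the last joint's range is limited). The gripper opens to 93 mm and grips with 3 to 60 N. Pads are 15 mm wide; open, the fingers measure 128 mm over their backs; the gripper's body (75 mm by 188 mm) begins 65 mm behind the grasp point.
Start: joints at [-0.085, 0.13, 1.488, -0, 1.523, -0.085], TCP at [0.6, 0, 0.198] pointing down, gripper open.
Joint ranges: [-2.96, 2.96], [-0.89, 2.26], [0.02, 2.5], [-1.34, 4.48], [0, 2.73], [-2.66, 2.66]. Speed limits (rad/s): [2.39, 2.39, 2.79, 3.14, 3.14, 3.14].

## Interface

Orientations are given as a rotation vector (axis times angle).
In Python, from plant import sensors, read_camera, robot gives the robot as it stands.
- The arm moves only by the shell command python3 -m inch 'ROWS' [FORCE]. ROWS is a JSON list of rows, 1 to 20 of them, each of 5 numbers: the finger opening in m, then dx, dy, dz in m, then a turn about the tool's z in rad; each row shifts and turns the commanded pose from where the row before left it, along the tool's axes as they then stand; what a row does not reach is not made up. A row lasts 1/10 s, in which the tool goes at most 0.05 m and 0.15 rad, less where a joint would pass 70% of its speed; a pose out of reach is approached as far as the arm can. The fingers move at their own pace and stop on an object; FORCE is the grip in N (left out, the last holds). Time passes only in rows, so rows that do not move let the fingers close. It prints the time, the measured TCP pose, the force, the opening and the grip force at its end.
- sensors.read_state(): the state, without advancing time (a new reading comes with each control period).
- read_camera(name): name is "scene" or "side" or "wrist"; returns a dict with "image" (400x640x3 uint8, red, green, blue), "depth" (400x640 float32, m along the optical axis (not along the pixel's ray), 0 where there is no reading), "fx", "fy", "cx", "cy" (pixels), "R" (3x3) and "t" (3): a world point X has camera coordinates R X + t. Camera axes: x right, y down, z forward; pixel columns grow to the right and rows downward; lengths in m; the calibration is good to about 2 mm. A picture is of the moment at which its call begins.
- robot.close_job(): hands the job in; it is judged then, once.
The state is a dict: "t": time; "q": joint angles; "dq": joint speeds; "joint_torque": joint torques, N m; "tool_pos": TCP position; "orientation": TCP orientation; "force": force on the tool from outside, world axes, zero at the start; "wrist_torque": the same for the moment, N m; "opening": finger opening in m; "gripper_force": force on a finger pad.
Only numpy, scipy, OpenCV 4.12 (cv2) and the standard library are available. Lean on these libraries where they do the work, as an engineer would, in place of code of your own. Each camera call takes 0.05 s, during which the arm holds its last target. There are 200 camera calls.

## Working session

There is one attempt and no reset: what is moved stays moved. The work goes in short steps, Python scripts to look and compute and a shell command to move; the robot and the scene stay as the last step left them, time stands still between calls to the robot, and variables do not carry over. Pictures are saved under pics/ and viewed, at most 10 in all, crops included, and the job is handed in when it is done.

```bash
ls; mkdir -p pics
python3 - <<'E'
from plant import sensors, read_camera, robot
import cv2,numpy as np
for n in ("scene","side"):
    c=read_camera(n); cv2.imwrite(f"pics/{n}0.png",c["image"][:,:,::-1]); np.savez(f"{n}0.npz",**c)
    print(n,c["fx"],c["cx"],c["cy"],(-c["R"].T@c["t"]).round(3))
s=sensors.read_state();print(s["tool_pos"],s["orientation"],robot.tcp_to_tips,s["t"])
E
```

```text
pics
scene 478.09368080829455 314.09787889322365 198.59123915235642 [ 1.114 -0.318  1.172]
side 362.3769602074511 319.41127029091206 202.85146539743954 [0.369 0.638 0.575]
[5.99454869e-01 7.32463413e-05 1.97204845e-01] [-2.22053276e+00 -2.22058599e+00  1.66625882e-03] 0.014 0.1
```

View pics/scene0.png

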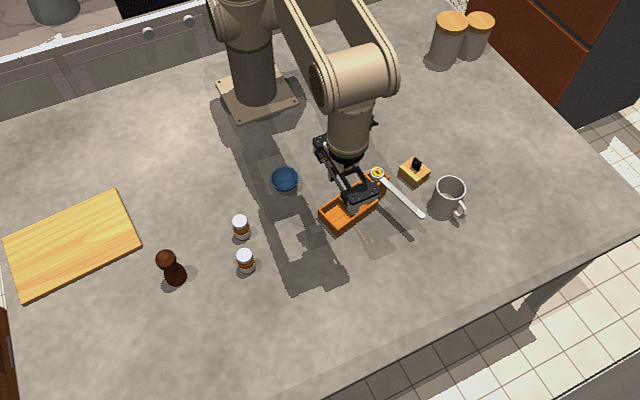

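View pics/side0.png

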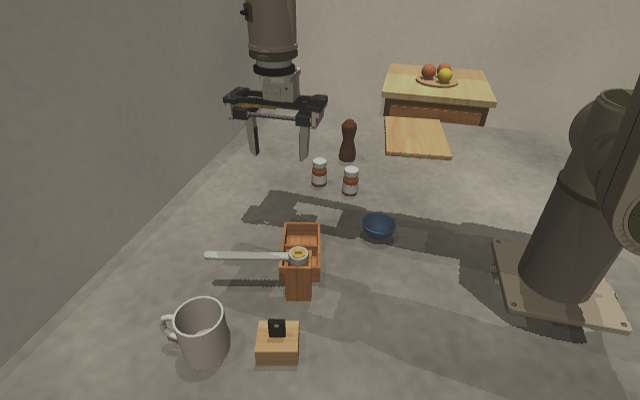

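The scene view shows jar lids at (240,220) and (244,256), the lock at (378,173), the bar tip at (422,215) and the key at (417,164). In the side view the lids are at (319,161) and (351,171), the lock at (298,254) and the key at (277,325). Next I'll measure these from both depth clouds.

```bash
cat > h.py <<'E'
import numpy as np,cv2
def cloud(c):
    v,u=np.mgrid[:400,:640]; d=c["depth"]
    P=np.stack([(u-c["cx"])/c["fx"]*d,(v-c["cy"])/c["fy"]*d,d],-1)
    W=(P-c["t"])@c["R"]; W[d<=0]=np.nan
    return W,c["image"].astype(int)
def box(W,u,v,r):
    return W[v-r:v+r+1,u-r:u+r+1].reshape(-1,3)
E
python3 - <<'E'
from h import *
pts={"scene":dict(j1=(240,220,12),j2=(244,256,12),lock=(378,173,7),tip=(420,213,10),key=(417,164,10),stand=(414,170,17),mug=(448,195,20),cad=(352,208,3)),
"side":dict(j1=(319,163,9),j2=(351,172,9),lock=(298,254,8),tip=(215,255,8),key=(277,327,10),stand=(277,340,22),mug=(203,315,20))}
for n in pts:
    c=dict(np.load(n+"0.npz")); W,I=cloud(c)
    for k,(u,v,r) in pts[n].items():
        B=box(W,u,v,r); col=box(I,u,v,r); ok=np.isfinite(B[:,2])
        zt=np.percentile(B[ok,2],97)
        m=ok&(B[:,2]>zt-.006)
        if k=="stand": m=ok&(abs(B[:,2]-.04)<.005)
        if k=="key": m=ok&(col.max(1)<60)&(B[:,2]>.045)
        if k=="tip": m=ok&(abs(B[:,2]-.1)<.01)
        p=B[m]
        print(n,k,m.sum(),"med",np.median(p,0).round(4),"mid",((p.min(0)+p.max(0))/2).round(4),"ext",np.ptp(p,axis=0).round(3))
        if k in("key","stand","tip"):
            r=cv2.minAreaRect((p[:,:2]*1000).astype(np.float32)); print("   rect",r)
E
```

```text
scene j1 158 med [ 0.4754 -0.2327  0.0795] mid [ 0.4748 -0.2324  0.0803] ext [0.04  0.039 0.009]
scene j2 169 med [ 0.5721 -0.2574  0.0791] mid [ 0.5719 -0.2578  0.0799] ext [0.041 0.038 0.007]
scene lock 117 med [0.5164 0.1553 0.1076] mid [0.5192 0.1559 0.1088] ext [0.047 0.035 0.008]
scene tip 128 med [0.6632 0.1901 0.1009] mid [0.6616 0.1911 0.0998] ext [0.054 0.026 0.013]
   rect ((661.8507690429688, 190.05210876464844), (54.72611999511719, 20.096616744995117), 14.048447608947754)
scene key 76 med [0.5151 0.288  0.0679] mid [0.514  0.2895 0.0638] ext [0.027 0.013 0.036]
   rect ((513.723876953125, 289.20697021484375), (27.420860290527344, 9.548161506652832), 10.787251472473145)
scene stand 345 med [0.5208 0.2831 0.0405] mid [0.5127 0.2897 0.04  ] ext [0.081 0.074 0.01 ]
   rect ((513.5009155273438, 289.78228759765625), (72.57632446289062, 64.67219543457031), 11.82204818725586)
scene mug 172 med [0.6353 0.317  0.089 ] mid [0.6349 0.3179 0.0899] ext [0.081 0.079 0.011]
scene cad 9 med [ 0.6908 -0.0316  0.3311] mid [ 0.6909 -0.0303  0.3315] ext [0.003 0.011 0.007]
side j1 90 med [ 0
[... 255 characters left out ...]
37 0.007]
side tip 141 med [0.6672 0.1958 0.1006] mid [0.6669 0.1949 0.0981] ext [0.037 0.023 0.01 ]
   rect ((667.174560546875, 193.44760131835938), (33.37453842163086, 19.693153381347656), 14.291123390197754)
side key 248 med [0.5131 0.2952 0.0658] mid [0.5133 0.2939 0.0634] ext [0.026 0.012 0.037]
   rect ((513.4374389648438, 294.0226745605469), (26.72654914855957, 8.786032676696777), 8.566129684448242)
side stand 1113 med [0.5085 0.3004 0.0398] mid [0.5137 0.2919 0.0398] ext [0.081 0.075 0.01 ]
   rect ((514.09521484375, 291.7110595703125), (70.04854583740234, 62.6109733581543), 14.008794784545898)
side mug 330 med [0.6184 0.3034 0.0889] mid [0.6331 0.3193 0.0881] ext [0.075 0.08  0.008]
```

```bash
cat >> h.py <<'E'
from scipy.spatial.transform import Rotation as Ro
from plant import sensors
def delta(x,y,z,yaw=None):
    "tool-axes shift to a world point; optional yaw: world angle of tool y axis after turning first"
    s=sensors.read_state(); R=Ro.from_rotvec(s["orientation"]).as_matrix()
    cur=np.arctan2(R[1,1],R[0,1]); turn=0
    if yaw is not None:
        turn=-(yaw-cur); R=R@Ro.from_rotvec([0,0,turn]).as_matrix()
    d=R.T@(np.array([x,y,z])-s["tool_pos"])
    print("t %.2f"%s["t"],"turn %.3f"%turn,"d",d.round(4),"yaw",round(cur,3),"q6",s["q"][5].round(2))
E
python3 - <<'E'
from h import *
W,I=cloud(dict(np.load("scene0.npz")))
for k,(u,v) in dict(mill=(170,268),ram=(285,180)).items():
    B=box(W,u,v,14);B=B[B[:,2]>.03];print(k,np.median(B,0),B.max(0),B.min(0))
delta(.572,-.256,.2,.24)
E
```

```text
mill [ 0.53190828 -0.43265742  0.09779028] [ 0.54677532 -0.40797953  0.14407898] [ 0.50073169 -0.46031111  0.03023548]
ram [ 0.36208753 -0.05776031  0.0381204 ] [ 0.4207135  -0.02072126  0.04795179] [ 0.33456746 -0.1033723   0.03017868]
t 0.10 turn -0.240 d [-0.2422 -0.0875 -0.0028] yaw 0.0 q6 -0.09
```

```bash
python3 -m inch '[[0.075,0,0,0,-0.12],[0.075,0,0,0,-0.12],[0.075,-0.04,-0.015,0,0],[0.075,-0.04,-0.015,0,0],[0.075,-0.04,-0.015,0,0],[0.075,-0.04,-0.015,0,0],[0.075,-0.04,-0.015,0,0],[0.075,-0.042,-0.0125,0,0],[0.075,0,0,0,0],[0.075,0,0,0,0]]' 25
python3 - <<'E'
from h import *
from plant import read_camera
delta(.572,-.256,.057,.24)
for n in ("scene","side","wrist"):
    c=read_camera(n); cv2.imwrite(f"pics/{n}1.png",c["image"][:,:,::-1]); np.savez(f"{n}1.npz",**c)
E
```

```text
t: 1.1
tool_pos: [0.5719, -0.2565, 0.1973]
orientation: [-1.941, -2.468, -0.0]
force: [0.6, 0.7, 0.7]
opening: 0.0754
gripper_force: 0.0
t 1.10 turn -0.002 d [0.0003 0.0003 0.1403] yaw 0.238 q6 -0.74
```

View pics/wrist1.png

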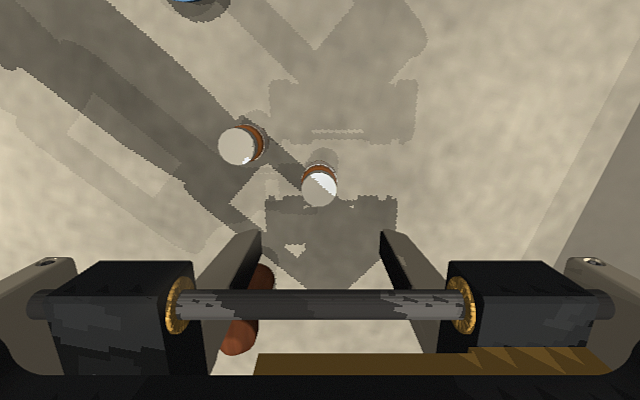

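View pics/scene1.png

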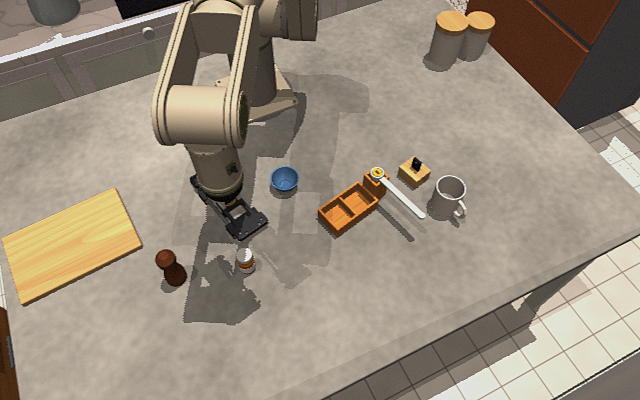

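The wrist view has jar B's lid at (320,187), centred between the fingers, and jar A's at (239,146). The scene view shows the empty caddy clearly around (350,208). I'll measure both, plus the lock and bar.

Run:
```python
from h import *
W,I=cloud(dict(np.load("wrist1.npz")))
for u,v in((320,187),(239,146)):
    B=box(W,u,v,22);p=B[(B[:,2]>.07)&(B[:,2]<.09)];print("jar",((p.min(0)+p.max(0))/2).round(4),np.ptp(p,axis=0).round(3))
for n in("scene1","side1","side0"):
    W,I=cloud(dict(np.load(n+".npz"))); f=W.reshape(-1,3)
    reg=(f[:,0]>.45)&(f[:,0]<.64)&(f[:,1]>-.06)&(f[:,1]<.22)
    m=reg&(abs(f[:,2]-.042)<.004); r=cv2.minAreaRect((f[m][:,:2]*1000).astype(np.float32)); print(n,"caddy top",m.sum(),r)
    m=(f[:,0]>.45)&(f[:,0]<.72)&(f[:,1]>.1)&(f[:,1]<.235)&(abs(f[:,2]-.101)<.003); p=f[m]*1000
    m2=p[:,0]>545; r=cv2.minAreaRect(p[m2][:,:2].astype(np.float32)); print(" bar",m2.sum(),r, np.median(p[m2],0)); print("  barfit",cv2.fitLine(p[m2][:,:2].astype(np.float32),cv2.DIST_HUBER,0,.01,.01).ravel().round(3))
    m=reg&(f[:,1]>.12)&(f[:,2]>.104)&(f[:,2]<.112);(c,r)=cv2.minEnclosingCircle((f[m][:,:2]*1000).astype(np.float32));print("  lock",c,r,f[m].mean(0).round(4))
```

```text
jar [ 0.5719 -0.2569  0.0755] [0.039 0.04  0.011]
jar [ 0.4756 -0.2315  0.0758] [0.039 0.039 0.011]
scene1 caddy top 410 ((532.3759765625, 79.31434631347656), (88.75128173828125, 194.7052001953125), 13.380192756652832)
 bar 285 ((616.13330078125, 179.74790954589844), (146.3511962890625, 19.848848342895508), 13.360773086547852) [619.48544977 179.71460109 101.15844541]
  barfit [9.72000e-01 2.34000e-01 6.17473e+02 1.79861e+02]
  lock (568.1681518554688, 169.73373413085938) 73.1959457397461 [0.5276 0.1583 0.1069]
side1 caddy top 406 ((533.9644775390625, 83.82424926757812), (83.00142669677734, 203.058349609375), 13.439519882202148)
 bar 557 ((616.3883666992188, 181.34262084960938), (146.67361450195312, 20.756418228149414), 13.195534706115723) [617.00528629 182.50072796 100.54168279]
  barfit [9.72000e-01 2.34000e-01 6.16491e+02 1.82481e+02]
  lock (515.8006591796875, 156.90103149414062) 19.279680252075195 [0.5152 0.1584 0.1066]
side0 caddy top 407 ((533.8072509765625, 84.52100372314453), (82.99720764160156, 202.7365264892578), 13.419766426086426)
 bar 571 ((615.5070190429688, 181.56166076660156), (147.9728546142578, 20.44941520690918), 13.170239448547363) [615.74962555 182.41987275 100.68019135]
  barfit [9.74000e-01 2.26000e-01 6.15817e+02 1.82603e+02]
  lock (515.8404541015625, 157.42019653320312) 18.79904556274414 [0.5154 0.1581 0.1065]
```

```bash
python3 -m inch '[[0.075,0,0,0.045,0],[0.075,0,0,0.045,0],[0.075,0,0,0.035,0],[0.075,0,0,0.015,0],[0.04,0,0,0,0],[0.04,0,0,0,0],[0.04,0,0,0,0],[0.04,0,0,0,0],[0.04,0,0,0,0]]' 25
```

```text
t: 2.15
tool_pos: [0.5735, -0.2564, 0.0598]
orientation: [1.938, 2.469, 0.001]
force: [0.3, -0.0, 0.4]
opening: 0.0415
gripper_force: 0.0
```

```bash
python3 -m inch '[[0.03,0,0,0.003,0],[0.03,0,0,0,0],[0.03,0,0,0,0],[0.03,0,0,0,0],[0.03,0,0,0,0]]' 25
python3 -m inch '[[0.03,0,0,-0.03,0],[0.03,0,0,-0.03,0],[0.03,0,0,-0.045,0],[0.03,0,0,-0.045,0],[0.03,0,0,0,0]]' 25
python3 - <<'E'
from h import *
delta(.5303,.0947,.21,.233)
E
```

```text
t: 2.65
tool_pos: [0.5736, -0.2578, 0.0589]
orientation: [1.937, 2.468, -0.001]
force: [-7.5, -0.5, 19.5]
opening: 0.0299
gripper_force: 9.3
t: 3.15
tool_pos: [0.5762, -0.2579, 0.2143]
orientation: [1.932, 2.461, 0.003]
force: [0.2, 0.6, 1.5]
opening: 0.0296
gripper_force: 0.0
t 3.15 turn 0.007 d [0.3537 0.0368 0.0015] yaw 0.24 q6 -0.74
```

Run:
```python
from h import *
from plant import read_camera
s=read_camera("side");w=read_camera("wrist");np.savez("wrist2.npz",**w)
cv2.imwrite("pics/a2.png",np.hstack([cv2.resize(s["image"][60:260,220:420],(400,400)),w["image"][:,120:520]])[:,:,::-1])
```

```text
(no output)
```

View pics/a2.png

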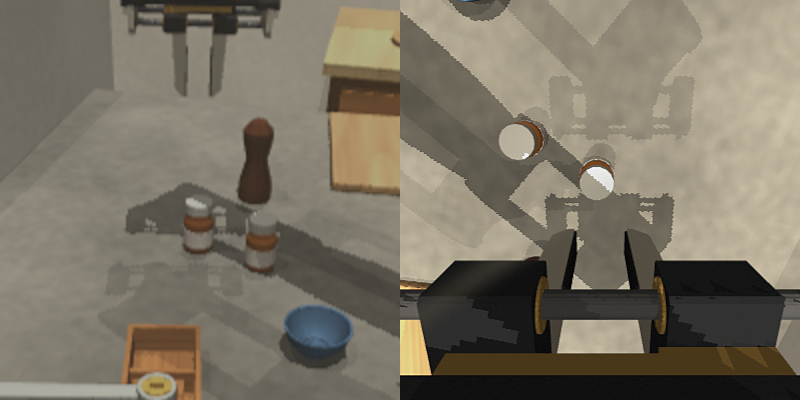

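The jars still stand in place and the gripper came up empty, with fingers at 30 mm. I'll check jar B's pose and its diameter at each height.

Run:
```python
from h import *
from plant import read_camera
sc=read_camera("scene");sd=read_camera("side")
for n,c in(("w1",dict(np.load("wrist1.npz"))),("w2",dict(np.load("wrist2.npz"))),("side",sd),("side0",dict(np.load("side0.npz"))),("scene",sc),("sc0",dict(np.load("scene0.npz")))):
    f=cloud(c)[0].reshape(-1,3)
    for J in((.572,-.256),(.475,-.231)):
        g=f[np.hypot(f[:,0]-J[0],f[:,1]-J[1])<.035]
        print(n,J,"top",np.percentile(g[:,2],98).round(4))
        for z in(.02,.035,.045,.055,.06,.065,.07,.078):
            p=g[abs(g[:,2]-z)<.003]
            if len(p)>3 and J[0]>.5: print("  %.3f"%z,len(p),p.min(0)[:2].round(3),p.max(0)[:2].round(3))
```

```text
w1 (0.572, -0.256) top 0.3418
  0.020 22 [ 0.552 -0.247] [ 0.59  -0.234]
  0.035 36 [ 0.55  -0.257] [ 0.591 -0.235]
  0.045 35 [ 0.551 -0.252] [ 0.59  -0.235]
  0.055 53 [ 0.552 -0.257] [ 0.589 -0.237]
  0.065 20 [ 0.552 -0.257] [ 0.588 -0.237]
  0.070 30 [ 0.553 -0.251] [ 0.59  -0.237]
  0.078 965 [ 0.552 -0.277] [ 0.591 -0.237]
w1 (0.475, -0.231) top 0.3393
w2 (0.572, -0.256) top 0.3542
  0.020 17 [ 0.551 -0.249] [ 0.586 -0.234]
  0.035 32 [ 0.55  -0.257] [ 0.593 -0.235]
  0.045 37 [ 0.55  -0.258] [ 0.59  -0.235]
  0.055 49 [ 0.552 -0.257] [ 0.587 -0.237]
  0.065 14 [ 0.552 -0.258] [ 0.588 -0.237]
  0.070 27 [ 0.552 -0.258] [ 0.588 -0.237]
  0.078 905 [ 0.552 -0.276] [ 0.591 -0.237]
w2 (0.475, -0.231) top 0.3503
side (0.572, -0.256) top 0.4195
  0.020 27 [ 0.55  -0.253] [ 0.59  -0.233]
  0.035 29 [ 0.551 -0.255] [ 0.591 -0.232]
  0.045 27 [ 0.551 -0.257] [ 0.591 -0.233]
  0.055 31 [ 0.554 -0.258] [ 0.59  -0.235]
  0.060 16 [ 0.557 -0.253] [ 0.585 -0.238]
  0.065 25 [ 0.553 -0.262] [ 0.588 -0.236]
  0.070 24 [ 0.554 -0.262] [ 0.588 -0.236]
  0.078 82 [ 0.553 -0.278] [ 0.591 -0.235]

[... 557 characters left out ...]
42]
  0.045 23 [ 0.573 -0.279] [ 0.592 -0.237]
  0.055 24 [ 0.57  -0.277] [ 0.591 -0.238]
  0.060 10 [ 0.582 -0.272] [ 0.59  -0.243]
  0.065 10 [ 0.582 -0.272] [ 0.59  -0.242]
  0.070 15 [ 0.581 -0.274] [ 0.591 -0.24 ]
  0.078 142 [ 0.551 -0.276] [ 0.591 -0.239]
scene (0.475, -0.231) top 0.6574
sc0 (0.572, -0.256) top 0.0824
  0.020 18 [ 0.572 -0.277] [ 0.594 -0.235]
  0.035 23 [ 0.576 -0.279] [ 0.594 -0.241]
  0.045 23 [ 0.574 -0.279] [ 0.593 -0.237]
  0.055 28 [ 0.569 -0.277] [ 0.591 -0.238]
  0.060 7 [ 0.575 -0.275] [ 0.59  -0.247]
  0.065 9 [ 0.583 -0.272] [ 0.591 -0.242]
  0.070 19 [ 0.576 -0.276] [ 0.591 -0.239]
  0.078 144 [ 0.552 -0.276] [ 0.59  -0.238]
sc0 (0.475, -0.231) top 0.0824
```

Jar B is upright and hasn't moved. It has a narrow neck near z=60 mm, and the fingers rode up its shoulder. I'll grip lower, on the body.

```bash
python3 -m inch '[[0.075,0,-0.003,0,0.007],[0.075,0,-0.001,0.02,0],[0.075,0,0,0.045,0],[0.075,0,0,0.045,0],[0.075,0,0,0.042,0],[0.075,0,0,0.015,0],[0.075,0,0,0,0],[0.075,0,0,0,0]]' 25
python3 - <<'E'
from h import *
delta(.572,-.2565,.047,.233)
E
```

```text
t: 4.15
tool_pos: [0.5693, -0.2572, 0.0395]
orientation: [1.948, 2.464, 0.0]
force: [0.6, -1.4, 1.5]
opening: 0.0751
gripper_force: 0.0
t 4.15 turn -0.000 d [ 0.      0.0028 -0.0075] yaw 0.233 q6 -0.74
```

```bash
python3 -m inch '[[0.075,0,0.003,-0.007,0],[0.06,0,0,0,0],[0.03,0,0,0,0],[0.03,0,0,0,0],[0.03,0,0,0,0],[0.03,0,0,0,0],[0.03,0,0,0,0],[0.03,0,0,0,0]]' 25
```

```text
t: 4.95
tool_pos: [0.5714, -0.2561, 0.045]
orientation: [-1.948, -2.464, 0.0]
force: [-1.0, -0.4, 1.2]
opening: 0.0394
gripper_force: 25.0
```

```bash
python3 -m inch '[[0.03,0,0,-0.03,0],[0.03,0,0,-0.045,0],[0.03,0,0,-0.045,0],[0.03,0,0,-0.045,0],[0.03,0,0,0,0],[0.03,0,0,0,0]]' 25
python3 - <<'E'
from h import *
delta(.5303,.0947,.2,.233)
E
```

```text
t: 5.55
tool_pos: [0.5723, -0.2565, 0.2114]
orientation: [1.946, 2.462, 0.001]
force: [0.2, 0.4, -1.4]
opening: 0.0391
gripper_force: 25.0
t 5.55 turn -0.000 d [0.3514 0.0402 0.0109] yaw 0.233 q6 -0.74
```

Held: the opening stays at 39 mm and the tool carries 1.4 N. Moving over cell_1.

```bash
python3 -m inch '[[0.03,0.02,0.002,0,0],[0.03,0.04,0.005,0,0],[0.03,0.045,0.005,0,0],[0.03,0.045,0.005,0,0],[0.03,0.045,0.005,0,0],[0.03,0.045,0.005,0,0],[0.03,0.045,0.005,0,0],[0.03,0.04,0.005,0,0],[0.03,0.02,0.003,0,0],[0.03,0.0064,0,0,0],[0.03,0,0,0,0],[0.03,0,0,0,0],[0.03,0,0,0,0]]'
python3 - <<'E'
from h import *
from plant import read_camera
delta(.5303,.0947,.055,.233)
s=read_camera("side");w=read_camera("scene")
f=cloud(s)[0].reshape(-1,3);g=f[np.hypot(f[:,0]-.53,f[:,1]-.095)<.026];g=g[(g[:,2]>.11)&(g[:,2]<.3)]
print("z low",np.percentile(g[:,2],[0,1,5]))
cv2.imwrite("pics/a3.png",np.hstack([cv2.resize(s["image"][100:300,180:380],(400,400)),cv2.resize(w["image"][100:260,280:440],(400,400))])[:,:,::-1])
E
```

```text
t: 6.85
tool_pos: [0.5293, 0.0938, 0.2095]
orientation: [-1.95, -2.463, 0.001]
force: [0.1, -0.5, -1.7]
opening: 0.0394
gripper_force: 25.0
t 6.85 turn -0.002 d [0.0007 0.0013 0.1545] yaw 0.231 q6 -0.15
z low [0.16492793 0.16743435 0.17330086]
```

View pics/a3.png

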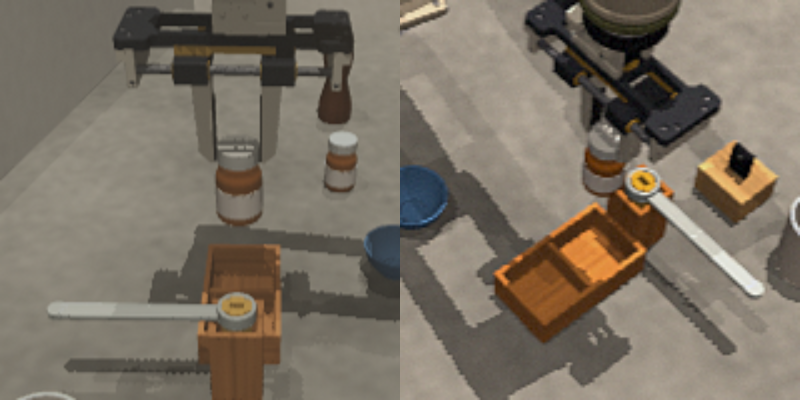

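The jar hangs upright in the fingers, held at the lid. In the side crop the lid is at (238,150), the jar bottom at (240,222) and the fingertips around (210,158). I'll measure the real height of the jar bottom.

Run:
```python
from h import *
from plant import read_camera
W,I=cloud(read_camera("side"))
for r in range(130,236,6):
    v=100+r//2; print(r,W[v,299].round(3),I[v,299], W[v,285].round(3))
```

```text
130 [ 0.659 -0.346 -0.   ] [135 131 118] [0.551 0.108 0.261]
136 [0.533 0.081 0.243] [115 111 101] [0.551 0.109 0.256]
142 [0.531 0.09  0.242] [86 83 75] [0.551 0.108 0.249]
148 [0.528 0.1   0.242] [129 125 114] [0.551 0.109 0.244]
154 [0.525 0.111 0.243] [170 165 153] [0.552 0.108 0.237]
160 [0.525 0.111 0.236] [116 113 103] [0.552 0.107 0.23 ]
166 [0.525 0.112 0.231] [112 110 100] [ 0.67  -0.231 -0.   ]
172 [0.526 0.109 0.223] [97 62 37] [ 0.665 -0.216 -0.002]
178 [0.526 0.11  0.216] [105  69  42] [ 0.66  -0.2   -0.001]
184 [0.525 0.113 0.213] [102  67  41] [ 0.655 -0.186 -0.002]
190 [0.524 0.114 0.207] [83 57 37] [ 0.65  -0.169 -0.   ]
196 [0.525 0.114 0.2  ] [132 122 109] [ 0.646 -0.156 -0.001]
202 [0.525 0.113 0.193] [133 126 114] [ 0.641 -0.14   0.   ]
208 [0.525 0.114 0.187] [132 125 113] [ 0.637 -0.13  -0.002]
214 [0.525 0.114 0.179] [133 126 114] [ 0.632 -0.114 -0.   ]
220 [0.525 0.113 0.172] [92 70 53] [ 0.628 -0.101  0.   ]
226 [ 0.589 -0.099 -0.001] [84 76 67] [ 0.624 -0.089 -0.001]
232 [ 0.585 -0.087 -0.001] [85 81 72] [ 0.62  -0.075  0.001]
```

Jar bottom is at z=0.165, top at 0.243, and the visible fingertips sit at about 0.229. So the true tips are about 19 mm above the reported TCP, not 14 mm below it, which explains the first miss. I'll fit the jar axis and then lower it.

Run:
```python
from h import *
from plant import read_camera
from scipy.optimize import least_squares
for n in("side","scene"):
    f=cloud(read_camera(n))[0].reshape(-1,3); m=(np.hypot(f[:,0]-.53,f[:,1]-.095)<.03)&(f[:,2]>.17)&(f[:,2]<.205); p=f[m]
    r=least_squares(lambda a:np.hypot(p[:,0]-a[0],p[:,1]-a[1])-.022,[.53,.094],loss="soft_l1",f_scale=.001);print(n,m.sum(),r.x.round(4))
delta(.5303,.0947,.052,.233)
```

```text
side 357 [0.5307 0.0931]
scene 140 [0.5289 0.0932]
t 7.10 turn -0.001 d [1.000e-04 8.000e-04 1.582e-01] yaw 0.232 q6 -0.15
```

```bash
python3 -m inch '[[0.03,0.001,0,0.03,0],[0.03,0,0,0.04,0],[0.03,0,0,0.04,0],[0.03,0,0,0.02,0],[0.03,0,0,0.01,0],[0.03,0,0,0.01,0],[0.03,0,0,0.006,0],[0.03,0,0,0,0],[0.03,0,0,0,0]]'
python3 -c "
from h import *
delta(.5303,.0947,.051,.233)"
```

```text
t: 8.0
tool_pos: [0.53, 0.0961, 0.0552]
orientation: [1.947, 2.464, 0.002]
force: [-0.5, 0.8, -1.6]
opening: 0.0396
gripper_force: 25.0
t 8.00 turn -0.000 d [-0.0014  0.      0.0042] yaw 0.233 q6 -0.15
```

```bash
python3 -m inch '[[0.03,-0.001,0,0.003,0],[0.03,0,0,0.001,0],[0.03,0,0,0.001,0],[0.03,0,0,0,0],[0.03,0,0,0,0]]'
```

```text
t: 8.5
tool_pos: [0.5302, 0.095, 0.0509]
orientation: [1.947, 2.464, 0.001]
force: [-5.4, -1.0, 9.6]
opening: 0.0395
gripper_force: 25.0
```

Touchdown at 9.6 N. Opening the fingers and rising.

```bash
python3 -m inch '[[0.06,0,0,-0.001,0],[0.065,0,0,0,0],[0.065,0,0,0,0],[0.065,0,0,0,0],[0.065,0,0,-0.02,0],[0.065,0,0,-0.045,0],[0.065,0,0,-0.045,0],[0.065,0,0,-0.03,0],[0.065,0,0,0,0]]'
python3 -c "
from h import *
delta(.4755,-.231,.19,.233)"
```

```text
t: 9.4
tool_pos: [0.5326, 0.0954, 0.1962]
orientation: [1.944, 2.459, 0.01]
force: [0.3, 0.6, 0.3]
opening: 0.065
gripper_force: 0.0
t 9.40 turn 0.000 d [-0.3043 -0.131   0.0054] yaw 0.233 q6 -0.15
```

```bash
python3 -m inch '[[0.07,-0.03,-0.013,0,0],[0.07,-0.04,-0.017,0,0],[0.07,-0.04,-0.017,0,0],[0.07,-0.04,-0.017,0,0],[0.07,-0.04,-0.017,0,0],[0.07,-0.04,-0.018,0,0],[0.07,-0.04,-0.018,0,0],[0.07,-0.034,-0.014,0,0],[0.07,0,0,0.02,0],[0.07,0,0,0.02,0],[0.07,0,0,0,0],[0.07,0,0,0,0]]'
python3 -c "
from h import *
delta(.4755,-.231,.044,.233)"
```

```text
t: 10.6
tool_pos: [0.4715, -0.2305, 0.1494]
orientation: [-1.947, -2.463, 0.0]
force: [0.4, 0.4, 0.5]
opening: 0.0697
gripper_force: 0.0
t 10.60 turn 0.000 d [-0.0015  0.0039  0.1054] yaw 0.233 q6 -0.79
```

```bash
python3 -m inch '[[0.07,-0.0015,0.004,0.01,0],[0.07,0,0,0.035,0],[0.07,0,0,0.035,0],[0.07,0,0,0.02,0],[0.07,0,0,0.005,0],[0.06,0,0,0,0],[0.03,0,0,0,0],[0.03,0,0,0,0],[0.03,0,0,0,0],[0.03,0,0,0,0],[0.03,0,0,0,0]]' 25
python3 -m inch '[[0.03,0,0,-0.02,0],[0.03,0,0,-0.045,0],[0.03,0,0,-0.045,0],[0.03,0,0,-0.04,0],[0.03,0,0,0,0],[0.03,0,0,0,0]]'
python3 -c "
from h import *
delta(.5469,.0247,.2,.233)"
```

```text
t: 11.7
tool_pos: [0.4771, -0.2321, 0.0463]
orientation: [1.947, 2.463, 0.0]
force: [-1.1, -0.3, 6.1]
opening: 0.0394
gripper_force: 25.0
t: 12.3
tool_pos: [0.4768, -0.2318, 0.1959]
orientation: [1.947, 2.463, 0.0]
force: [-0.2, 0.4, -2.1]
opening: 0.0396
gripper_force: 24.9
t 12.30 turn -0.000 d [ 0.2334  0.1274 -0.0043] yaw 0.233 q6 -0.78
```

```bash
python3 -m inch '[[0.03,0.02,0.01,0,0],[0.03,0.038,0.02,0,0],[0.03,0.04,0.022,0,0],[0.03,0.04,0.022,0,0],[0.03,0.04,0.022,0,0],[0.03,0.033,0.018,0,0],[0.03,0.0224,0.0134,0,0],[0.03,0,0,0,0],[0.03,0,0,0,0],[0.03,0,0,0,0]]'
python3 - <<'E'
from h import *
from plant import read_camera
from scipy.optimize import least_squares
delta(.5469,.0247,.0525,.233)
for n in("side","scene"):
    f=cloud(read_camera(n))[0].reshape(-1,3)
    q=f[(np.hypot(f[:,0]-.547,f[:,1]-.025)<.03)&(f[:,2]>.1)&(f[:,2]<.2)]
    p=q[(q[:,2]>.155)&(q[:,2]<.19)]
    r=least_squares(lambda a:np.hypot(p[:,0]-a[0],p[:,1]-a[1])-.022,[.547,.025],loss="soft_l1",f_scale=.001);print(n,len(p),r.x.round(4),"low",np.percentile(q[:,2],[0,2]).round(4))
    # placed jar lid
    p=f[(np.hypot(f[:,0]-.5303,f[:,1]-.0947)<.03)&(f[:,2]>.078)&(f[:,2]<.092)]
    print(" lid",((p.min(0)+p.max(0))/2).round(4),np.ptp(p,axis=0).round(3))
E
```

```text
t: 13.3
tool_pos: [0.5454, 0.0242, 0.1936]
orientation: [-1.948, -2.463, 0.003]
force: [0.0, 0.8, -1.6]
opening: 0.0395
gripper_force: 24.9
t 13.30 turn -0.001 d [1.000e-04 2.000e-03 1.411e-01] yaw 0.232 q6 -0.28
side 309 [0.5449 0.0247] low [0.1493 0.1509]
 lid [0.5305 0.0942 0.0821] [0.039 0.039 0.007]
scene 130 [0.5435 0.0241] low [0.1503 0.1534]
 lid [0.5306 0.0925 0.0835] [0.039 0.039 0.011]
```

```bash
python3 -m inch '[[0.03,0,0.002,0.03,0],[0.03,0,0,0.04,0],[0.03,0,0,0.035,0],[0.03,0,0,0.02,0],[0.03,0,0,0.01,0],[0.03,0,0,0.003,0],[0.03,0,0,0.002,0],[0.03,0,0,0,0],[0.03,0,0,0,0]]'
```

```text
t: 14.3
tool_pos: [0.5494, 0.0254, 0.0566]
orientation: [1.947, 2.463, 0.002]
force: [-0.3, 0.5, -1.3]
opening: 0.0394
gripper_force: 24.9
```

```bash
python3 -m inch '[[0.03,0,-0.002,0.003,0],[0.03,0,0,0.002,0],[0.03,0,0,0.001,0],[0.03,0,0,0.001,0],[0.03,0,0,0,0]]'
```

```text
t: 14.8
tool_pos: [0.5478, 0.0245, 0.0519]
orientation: [1.946, 2.463, 0.002]
force: [-10.5, -2.0, 25.3]
opening: 0.0392
gripper_force: 25.4
```

```bash
python3 -m inch '[[0.03,0,0,-0.003,0],[0.06,0,0,0,0],[0.065,0,0,0,0],[0.065,0,0,0,0],[0.065,0,0,0,0],[0.065,0,0,-0.02,0],[0.065,0,0,-0.045,0],[0.065,0,0,-0.045,0],[0.065,0,0,-0.03,0],[0.065,0,0,0,0]]'
python3 -m inch '[[0.05,0,0,0,-0.15],[0.05,0,0,0,-0.15],[0.05,0,0,0,-0.15],[0.05,0,0,0,-0.15],[0.05,0,0,0,-0.15],[0.05,0,0,0,-0.15],[0.05,0,0,0,-0.15],[0.05,0,0,0,-0.15],[0.05,0,0,0,-0.15],[0.05,0,0,0,-0.15],[0.05,0,0,0,-0.05],[0.05,0,0,0,0]]'
python3 - <<'E'
from h import *
from plant import read_camera
for n in("side","scene"):
    W,I=cloud(read_camera(n));f=W.reshape(-1,3);I=I.reshape(-1,3)
    for c in((.5303,.0947),(.5469,.0247)):
        p=f[(np.hypot(f[:,0]-c[0],f[:,1]-c[1])<.03)&(f[:,2]>.078)&(f[:,2]<.092)]
        print(n," lid",((p.min(0)+p.max(0))/2).round(4),np.ptp(p,axis=0).round(3))
    for z0,z1 in((.045,.074),(.076,.086)):
        m=(np.hypot(f[:,0]-.5136,f[:,1]-.2915)<.03)&(I.max(1)<90)&(f[:,2]>z0)&(f[:,2]<z1);p=f[m]
        print(" key",m.sum(),cv2.minAreaRect((p[:,:2]*1000).astype(np.float32)),cv2.fitLine(p[:,:2].astype(np.float32),cv2.DIST_HUBER,0,.01,.01).ravel().round(3))
delta(.5137,.2915,.15,1.5708+.2)
E
```

```text
t: 15.8
tool_pos: [0.5497, 0.0249, 0.1972]
orientation: [1.943, 2.459, 0.009]
force: [0.2, 0.2, 0.7]
opening: 0.0653
gripper_force: 0.0
t: 17.0
tool_pos: [0.5459, 0.025, 0.1899]
orientation: [0.334, -3.122, -0.0]
force: [0.2, 0.3, -0.2]
opening: 0.0498
gripper_force: 0.0
side  lid [0.5304 0.0947 0.0825] [0.038 0.04  0.008]
side  lid [0.5448 0.026  0.082 ] [0.038 0.041 0.008]
 key 183 ((512.8955078125, 295.49957275390625), (27.685457229614258, 4.320091724395752), 16.040023803710938) [0.967 0.254 0.514 0.296]
 key 91 ((513.7889404296875, 292.827880859375), (26.39332389831543, 8.238727569580078), 14.924072265625) [0.96  0.28  0.512 0.293]
scene  lid [0.53   0.0928 0.0845] [0.04  0.038 0.013]
scene  lid [0.5444 0.0253 0.0836] [0.041 0.04  0.011]
 key 50 ((514.3905639648438, 287.3727722167969), (28.837114334106445, 5.4687042236328125), 8.257006645202637) [0.983 0.186 0.514 0.287]
 key 27 ((515.8705444335938, 289.6292724609375), (27.595619201660156, 8.043123245239258), 13.128568649291992) [0.984 0.177 0.518 0.289]
t 17.10 turn 0.010 d [-0.0213  0.2676  0.0404] yaw 1.781 q6 -1.83
```

Both jars stand in their cells, with lids centred at (0.530,0.094) and (0.545,0.026). The key is at (0.514,0.2914) with yaw about 0.22. Moving over it.

```bash
python3 -m inch '[[0.04,-0.002,0.03,0,0],[0.04,-0.003,0.045,0,0],[0.04,-0.004,0.045,0,0],[0.04,-0.004,0.045,0,0],[0.04,-0.004,0.045,0,0],[0.04,-0.004,0.04,0,0],[0.04,0,0.0175,0.02,0],[0.04,0,0,0.04,0],[0.04,0,0,0.04,0],[0.04,0,0,0,0],[0.04,0,0,0,0]]'
python3 - <<'E'
from h import *
from plant import read_camera
delta(.5137,.2914,.031,1.5708+.22)
c=read_camera("side");W,I=cloud(c);w=read_camera("wrist");np.savez("wrist4.npz",**w)
cv2.imwrite("pics/a4.png",np.hstack([cv2.resize(c["image"][200:400,180:380],(400,400)),w["image"][:,120:520]])[:,:,::-1])
m=(abs(W[...,0]-.5137)<.025)&(abs(W[...,1]-.2914)<.05)&(W[...,2]>.083)&(W[...,2]<.2);p=W[m]
print(np.percentile(p[:,2],[0,1,3,10]),p.min(0),p.max(0))
E
```

```text
t: 18.2
tool_pos: [0.5099, 0.2905, 0.0909]
orientation: [0.331, -3.122, 0.001]
force: [0.3, 1.4, 1.3]
opening: 0.0398
gripper_force: 0.0
t 18.20 turn -0.009 d [-0.0041  0.      0.0598] yaw 1.782 q6 -1.35
[0.11609769 0.11710637 0.11995413 0.12144338] [0.49491574 0.26536354 0.11609769] [0.52402792 0.32671008 0.19971207]
```

View pics/a4.png

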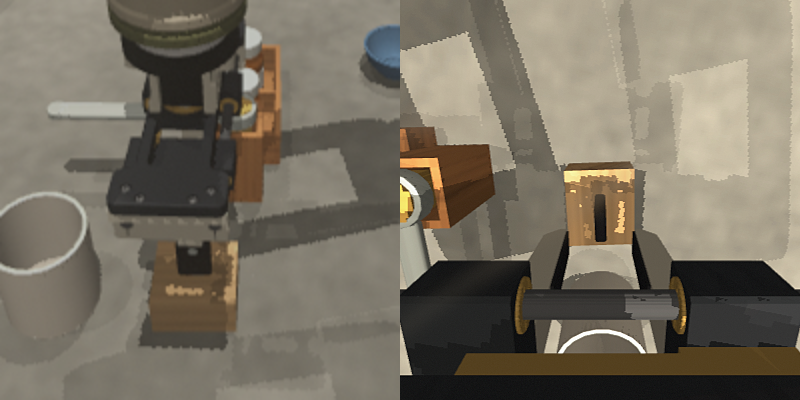

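The side view has the fingers straight above the key head at (195,255). The wrist view shows the key in its slot at column 320, centred between the fingers. Descending to grip it.

```bash
python3 -m inch '[[0.04,-0.004,0,0.015,-0.009],[0.04,0,0,0.025,0],[0.04,0,0,0.015,0],[0.04,0,0,0.005,0],[0.04,0,0,0.003,0],[0.04,0,0,0,0],[0.04,0,0,0,0]]' 50
python3 -c "
from h import *
delta(.5137,.2914,.028,1.5708+.22)"
```

```text
t: 19.0
tool_pos: [0.5152, 0.2921, 0.0292]
orientation: [-0.347, 3.121, 0.001]
force: [0.4, -0.6, -0.1]
opening: 0.0399
gripper_force: 0.0
t 19.00 turn 0.001 d [ 0.0016 -0.0004  0.0012] yaw 1.792 q6 -1.36
```

```bash
python3 -m inch '[[0.0,0.0015,0,0.001,0],[0.0,0,0,0,0],[0.0,0,0,0,0],[0.0,0,0,0,0],[0.0,0,0,0,0],[0.0,0,0,0,0]]' 50
python3 -m inch '[[0.0,0,0,-0.01,0],[0.0,0,0,-0.03,0],[0.0,0,0,-0.04,0],[0.0,0,0,-0.045,0],[0.0,0,0,-0.025,0],[0.0,0,0,0,0],[0.0,0,0,0,0],[0.0,0,0,0,0]]' 50
python3 - <<'E'
from h import *
from plant import read_camera
delta(.5155,.157,.178,1.5708+.233)
for n in("side","scene"):
    W,I=cloud(read_camera(n));f=W.reshape(-1,3);J=I.reshape(-1,3)
    m=(np.hypot(f[:,0]-.5137,f[:,1]-.2914)<.05)&(f[:,2]>.12)&(f[:,2]<.2);p=f[m]
    print(n,m.sum(),np.percentile(p[:,2],[0,1,3]).round(4))
    for z in np.arange(.13,.20,.006):
        q=f[m&(abs(f[:,2]-z)<.003)]
        if len(q): print("  %.3f"%z,len(q),q.min(0)[:2].round(3),q.max(0)[:2].round(3))
E
```

```text
t: 19.6
tool_pos: [0.5131, 0.2915, 0.0273]
orientation: [-0.347, 3.122, 0.0]
force: [0.5, -0.2, 1.0]
opening: 0.0087
gripper_force: 50.0
t: 20.4
tool_pos: [0.512, 0.291, 0.1755]
orientation: [0.346, -3.12, 0.001]
force: [0.0, 0.0, -0.5]
opening: 0.0084
gripper_force: 50.0
t 20.40 turn -0.012 d [ 0.0276 -0.1311 -0.0024] yaw 1.792 q6 -1.36
side 127 [0.1594 0.1601 0.1617]
  0.160 7 [0.509 0.29 ] [0.517 0.294]
  0.166 19 [0.507 0.291] [0.518 0.295]
  0.172 26 [0.507 0.292] [0.519 0.296]
  0.178 26 [0.507 0.29 ] [0.519 0.295]
  0.184 24 [0.508 0.289] [0.518 0.296]
  0.190 19 [0.499 0.29 ] [0.525 0.299]
  0.196 6 [0.5   0.292] [0.525 0.299]
scene 38 [0.158  0.1583 0.1594]
  0.160 2 [0.507 0.29 ] [0.515 0.294]
  0.166 6 [0.507 0.288] [0.517 0.292]
  0.172 8 [0.508 0.287] [0.519 0.293]
  0.178 5 [0.509 0.287] [0.518 0.295]
  0.184 7 [0.509 0.286] [0.522 0.292]
  0.190 4 [0.521 0.288] [0.525 0.296]
  0.196 5 [0.522 0.284] [0.527 0.293]
```

The key is held, with its blade tip about 15 mm below the TCP and the head underside about 12.5 mm above it. Moving over the lock and comparing both in the same cameras.

```bash
python3 -m inch '[[0.0,0.002,-0.02,0,-0.012],[0.0,0.005,-0.03,0,0],[0.0,0.007,-0.03,0,0],[0.0,0.006,-0.025,0,0],[0.0,0.005,-0.018,0,0],[0.0,0.0026,-0.008,0.01,0],[0.0,0,0,0.02,0],[0.0,0,0,0.01,0],[0.0,0,0,0,0],[0.0,0,0,0,0],[0.0,0,0,0,0]]' 50
python3 - <<'E'
from h import *
from plant import read_camera
delta(.5155,.157,.135,1.5708+.233)
V=[]
for n in("side","scene"):
    c=read_camera(n);np.savez(n+"5.npz",**c);I=c["image"]
    o=dict(np.load(n+"1.npz"))["image"]
    u,v=(298,249) if n=="side" else (379,170)
    a=[cv2.resize(x[v-25:v+25,u-25:u+25],(400,400),interpolation=0) for x in(o,I)]
    V.append(np.hstack(a))
cv2.imwrite("pics/a5.png",cv2.resize(np.vstack(V),(600,600),interpolation=0)[:,:,::-1])
E
```

```text
t: 21.6
tool_pos: [0.5166, 0.1581, 0.1378]
orientation: [-0.366, 3.119, 0.0]
force: [-0.3, -0.3, -0.4]
opening: 0.0091
gripper_force: 50.0
t 21.60 turn 0.001 d [ 0.0013 -0.0008  0.0028] yaw 1.805 q6 -1.6
```

View pics/a5.png

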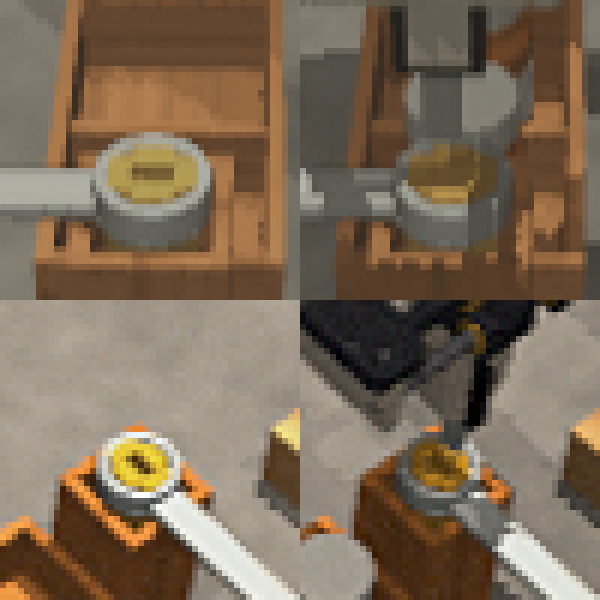

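The left panels show the empty slot clearly: the side view's is at panel (153,172), the scene view's at panel (139,463). On the right, the blade hangs just above and slightly off. Now to compute the offset.

```bash
cat > off.py <<'E'
from h import *
from scipy.optimize import least_squares
def ray(c,u,v):
    d=c["R"].T@np.array([(u-c["cx"])/c["fx"],(v-c["cy"])/c["fy"],1]);o=-c["R"].T@c["t"];return o,d
def onz(c,u,v,z):
    o,d=ray(c,u,v);return o+d*(z-o[2])/d[2]
for n in("side","scene"):
    o=dict(np.load(n+"1.npz"));c=dict(np.load(n+"5.npz"))
    u,v=(298,253) if n=="side" else (378,172)
    I=o["image"].astype(int);vv,uu=np.mgrid[:400,:640]
    hsv=cv2.cvtColor(o["image"],cv2.COLOR_RGB2HSV).astype(int)
    near=(abs(uu-u)<14)&(abs(vv-v)<14)
    W,_=cloud(o)
    m=near&(W[...,2]>.103)&(W[...,2]<.112)&(np.hypot(W[...,0]-.5155,W[...,1]-.157)<.026)
    y=m&(hsv[...,1]>100)
    ell=cv2.fitEllipse(np.argwhere(cv2.morphologyEx(y.astype(np.uint8),cv2.MORPH_GRADIENT,np.ones((3,3),np.uint8))>0)[:,::-1].astype(np.float32))
    cnt,_=cv2.findContours(y.astype(np.uint8),0,1);h=cv2.convexHull(max(cnt,key=len));M=np.zeros_like(y,np.uint8);cv2.fillConvexPoly(M,h,1)
    cu,cv_=uu[M>0].mean(),vv[M>0].mean()
    print(n,"disc px",round(cu,2),round(cv_,2),"ell",np.round(ell[0],2),"n",M.sum(),"world",onz(c,cu,cv_,.107).round(4), "ellw",onz(c,*ell[0],.107).round(4))
    dk=(M>0)&(I.sum(2)<np.percentile(I[M>0].sum(1),20)); print("  slot",onz(c,uu[dk].mean(),vv[dk].mean(),.107).round(4))
    W,_=cloud(c);B=(np.hypot(W[...,0]-.516,W[...,1]-.157)<.02)&(W[...,2]>.119)&(W[...,2]<.146)
    p=W[B];print("  blade",len(p),p.min(0).round(4),p.max(0).round(4),"med",np.median(p,0).round(4))
    rows=[(r,uu[B&(vv==r)].min(),uu[B&(vv==r)].max(),W[...,2][B&(vv==r)].mean().round(4)) for r in np.unique(vv[B])]
    print("  rows",rows)
E
python3 off.py
```

```text
side disc px 298.0 252.84 ell [297.92 252.87] n 113 world [0.5149 0.159  0.107 ] ellw [0.5151 0.1591 0.107 ]
  slot [0.5145 0.1607 0.107 ]
  blade 60 [0.5123 0.1573 0.1225] [0.5232 0.1635 0.1451] med [0.5177 0.1603 0.1347]
  rows [(np.int64(238), np.int64(293), np.int64(299), np.float64(0.1442)), (np.int64(239), np.int64(293), np.int64(299), np.float64(0.1419)), (np.int64(240), np.int64(293), np.int64(299), np.float64(0.1394)), (np.int64(241), np.int64(293), np.int64(299), np.float64(0.1373)), (np.int64(242), np.int64(293), np.int64(299), np.float64(0.1344)), (np.int64(243), np.int64(293), np.int64(299), np.float64(0.1328)), (np.int64(244), np.int64(293), np.int64(299), np.float64(0.1294)), (np.int64(245), np.int64(293), np.int64(299), np.float64(0.1273)), (np.int64(246), np.int64(294), np.int64(298), np.float64(0.1236))]
scene disc px 376.6 172.04 ell [377.5  172.04] n 68 world [0.5137 0.1547 0.107 ] ellw [0.5148 0.1569 0.107 ]
  slot [0.5157 0.1548 0.107 ]
  blade 20 [0.5131 0.1534 0.1247] [0.5259 0.1605 0.1458] med [0.5185 0.1568 0.1358]
  rows [(np.int64(165), np.int64(378), np.int64(380), np.float64(0.1416)), (np.int64(166), np.int64(378), np.int64(381), np.float64(0.1408)), (np.int64(167), np.int64(377), np.int64(381), np.float64(0.1347)), (np.int64(168), np.int64(378), np.int64(381), np.float64(0.1319)), (np.int64(169), np.int64(379), np.int64(381), np.float64(0.1285)), (np.int64(170), np.int64(380), np.int64(380), np.float64(0.1266))]
```

Combining both views, the key should move about -3 mm in x and -1 mm in y. I'll do that, then feel downward gently.

```bash
python3 -m inch '[[0.0,0.003,0,0,0],[0.0,0,0,0.005,0],[0.0,0,0,0.004,0],[0.0,0,0,0,0],[0.0,0,0,0,0],[0.0,0,0,0,0]]' 50
python3 - <<'E'
from h import *
from plant import read_camera
delta(.5137,.1573,.115,1.5708+.233)
for n in("side","scene"): np.savez(n+"5.npz",**read_camera(n))
w=read_camera("wrist");np.savez("wrist6.npz",**w);print(w["fx"],w["t"])
E
sed -i 's/>.119)&(W\[...,2\]<.146/>.112)\&(W[...,2]<.138/' off.py; python3 off.py | grep -v rows
```

```text
t: 22.3
tool_pos: [0.5134, 0.1568, 0.1282]
orientation: [-0.365, 3.12, -0.0]
force: [-0.1, 0.1, -0.7]
opening: 0.0087
gripper_force: 50.0
t 22.30 turn 0.000 d [-0.0004  0.0004  0.0132] yaw 1.804 q6 -1.6
284.96484028797204 [-0.03416225 -0.52850487  0.17570336]
side disc px 298.0 252.84 ell [297.92 252.87] n 113 world [0.5149 0.159  0.107 ] ellw [0.5151 0.1591 0.107 ]
  slot [0.5145 0.1607 0.107 ]
  blade 67 [0.5088 0.1572 0.1131] [0.5202 0.1621 0.1379] med [0.5145 0.1595 0.1267]
scene disc px 376.6 172.04 ell [377.5  172.04] n 68 world [0.5137 0.1547 0.107 ] ellw [0.5148 0.1569 0.107 ]
  slot [0.5157 0.1548 0.107 ]
  blade 23 [0.5008 0.1526 0.1132] [0.5209 0.161  0.1375] med [0.5181 0.1552 0.1251]
```

```bash
python3 -m inch '[[0.0,0,0.0005,0.004,0],[0.0,0,0,0.003,0],[0.0,0,0,0.001,0],[0.0,0,0,0,0],[0.0,0,0,0,0]]' 50
```

```text
t: 22.95
tool_pos: [0.5132, 0.1574, 0.1201]
orientation: [0.365, -3.12, 0.0]
force: [-0.7, -0.3, -0.3]
opening: 0.0088
gripper_force: 50.0
```

```bash
python3 -m inch '[[0.0,0,0,0.002,0],[0.0,0,0,0.001,0],[0.0,0,0,0,0],[0.0,0,0,0,0]]' 50
```

```text
t: 23.35
tool_pos: [0.5134, 0.1571, 0.1172]
orientation: [-0.365, 3.12, -0.001]
force: [2.5, -2.6, -1.1]
opening: 0.0088
gripper_force: 50.0
```

Entered: the tip is about 5 mm below the face with only light side force. I'll shift along the force to relieve it and continue down.

```bash
python3 -m inch '[[0.0,-0.0004,-0.0006,0,0],[0.0,0,0,0.001,0],[0.0,0,0,0.001,0],[0.0,0,0,0,0],[0.0,0,0,0,0]]' 50
```

```text
t: 23.85
tool_pos: [0.5135, 0.1569, 0.115]
orientation: [0.366, -3.12, -0.0]
force: [-0.7, -0.1, -1.4]
opening: 0.0088
gripper_force: 50.0
```

```bash
python3 -m inch '[[0.0,0,0,0.0015,0],[0.0,0,0,0.0015,0],[0.0,0,0,0.0015,0],[0.0,0,0,0,0],[0.0,0,0,0,0]]' 50
```

```text
t: 24.35
tool_pos: [0.5141, 0.157, 0.1115]
orientation: [-0.365, 3.119, 0.0]
force: [-2.0, -0.7, 5.1]
opening: 0.0085
gripper_force: 50.0
```

```bash
python3 -m inch '[[0.0,0.0004,0.0001,0.001,0.02],[0.0,0,0,0.001,-0.02],[0.0,0,0,0.001,0],[0.0,0,0,0,0]]' 50
```

```text
t: 24.75
tool_pos: [0.5132, 0.1569, 0.1075]
orientation: [0.365, -3.12, 0.0]
force: [-0.6, -0.4, 0.3]
opening: 0.0083
gripper_force: 50.0
```

First pin passed. Continuing down.

```bash
python3 -m inch '[[0.0,0,0,0.002,0],[0.0,0,0,0.002,0],[0.0,0,0,0.002,0],[0.0,0,0,0.001,0],[0.0,0,0,0,0]]' 50
```

```text
t: 25.25
tool_pos: [0.5137, 0.157, 0.1013]
orientation: [-0.365, 3.119, 0.0]
force: [-2.1, -0.8, 7.3]
opening: 0.0085
gripper_force: 50.0
```

```bash
python3 -m inch '[[0.0,0.0002,0,0.001,0.02],[0.0,0,0,0.001,-0.02],[0.0,0,0,0.001,0],[0.0,0,0,0,0]]' 50
```

```text
t: 25.65
tool_pos: [0.5137, 0.1569, 0.0979]
orientation: [-0.365, 3.119, 0.0]
force: [1.6, -0.2, 4.1]
opening: 0.0087
gripper_force: 50.0
```

```bash
python3 -m inch '[[0.0,0,0,0.001,0],[0.0,0,0,0.001,0],[0.0,0,0,0.001,0],[0.0,0,0,0,0],[0.0,0,0,0,0]]' 50
```

```text
t: 26.15
tool_pos: [0.5137, 0.157, 0.0949]
orientation: [-0.365, 3.119, 0.0]
force: [1.6, 0.4, 2.6]
opening: 0.0087
gripper_force: 50.0
```

```bash
python3 -m inch '[[0.0,0,0,0.001,0],[0.0,0,0,0.001,0],[0.0,0,0,0.001,0],[0.0,0,0,0,0],[0.0,0,0,0,0]]' 50
```

```text
t: 26.65
tool_pos: [0.5139, 0.157, 0.0941]
orientation: [-0.365, 3.118, 0.0]
force: [-5.9, -1.7, 20.4]
opening: 0.0087
gripper_force: 50.0
```

Fully home: TCP 0.0941 against a predicted 0.0943, with a firm stop. I'll ease the push and begin turning clockwise.

```bash
python3 -m inch '[[0.0,0,0,-0.001,0.08],[0.0,0,0,0,0.1],[0.0,0,0,0,0.1],[0.0,0,0,0,0.1],[0.0,0,0,0,0.1],[0.0,0,0,0,0],[0.0,0,0,0,0]]' 50
python3 -c "
from h import *
s=sensors.read_state();print(s['wrist_torque']);delta(.5137,.157,.094,.233)"
```

```text
t: 27.35
tool_pos: [0.5142, 0.1573, 0.0942]
orientation: [0.387, 3.115, 0.002]
force: [-1.0, 0.7, 12.9]
opening: 0.0085
gripper_force: 50.0
[0.28192122 0.12547723 0.02857495]
t 27.35 turn 1.091 d [-0.0002 -0.0005  0.0002] yaw 1.324 q6 -1.12
```

```bash
python3 -m inch '[[0.0,0,0,0,0.1],[0.0,0,0,0,0.1],[0.0,0,0,0,0.1],[0.0,0,0,0,0.1],[0.0,0,0,0,0.1],[0.0,0,0,0,0],[0.0,0,0,0,0]]' 50
python3 -m inch '[[0.0,0,0,0,0.1],[0.0,0,0,0,0.1],[0.0,0,0,0,0.1],[0.0,0,0,0,0.1],[0.0,0,0,0,0.1],[0.0,0,0,0,0],[0.0,0,0,0,0]]' 50
cat > bar.py <<'E'
from h import *
from plant import read_camera
delta(.5137,.157,.094,.233)
for n in("side","scene"):
    W,I=cloud(read_camera(n));f=W.reshape(-1,3)
    r=np.hypot(f[:,0]-.515,f[:,1]-.157)
    m=(r>.075)&(r<.175)&(abs(f[:,2]-.1)<.004)&(f[:,0]<.75)&(f[:,0]>.4)
    p=f[m][:,:2].astype(np.float32)
    l=cv2.fitLine(p,cv2.DIST_HUBER,0,.01,.01).ravel()
    a=np.arctan2(l[1],l[0]); print(n,len(p),"mean",p.mean(0).round(4),"lock angle fit",[(.233-a+k*np.pi).round(3) for k in(-1,0,1)],"by mean",(.233-np.arctan2(*(p.mean(0)-[.515,.1575])[::-1])).round(3))
E
python3 bar.py
```

```text
t: 28.05
tool_pos: [0.5145, 0.1573, 0.0942]
orientation: [1.145, 2.923, 0.003]
force: [0.9, 1.0, 10.2]
opening: 0.0084
gripper_force: 50.0
t: 28.75
tool_pos: [0.5145, 0.1571, 0.0942]
orientation: [1.833, 2.549, 0.004]
force: [0.1, 0.1, 10.0]
opening: 0.0085
gripper_force: 50.0
t 28.75 turn 0.091 d [ 0.0001 -0.0008  0.0002] yaw 0.324 q6 -0.12Traceback (most recent call last):
  File "bar.py", line 9, in <module>
    l=cv2.fitLine(p,cv2.DIST_HUBER,0,.01,.01).ravel()
      ~~~~~~~~~~~^^^^^^^^^^^^^^^^^^^^^^^^^^^^
cv2.error: OpenCV(4.12.0) /io/opencv/modules/imgproc/src/linefit.cpp:50: error: (-215:Assertion failed) count > 0 in function 'fitLine2D_wods'
```

```bash
sed -i 's/    p=f\[m\]/    if m.sum()<5: print(n,"hidden"); continue\n    p=f[m]/' bar.py
python3 -m inch '[[0.0,0,0,0,0.1],[0.0,0,0,0,0.07],[0.0,0,0,0,0],[0.0,0,0,0,0]]' 50
python3 bar.py; python3 -c "
from h import *
s=sensors.read_state();print(s['wrist_torque'])
from plant import read_camera
V=[cv2.resize(read_camera('scene')['image'][120:270,280:480],(400,300)),cv2.resize(read_camera('side')['image'][170:320,200:400],(400,300))]
cv2.imwrite('pics/a7.png',np.hstack(V)[:,:,::-1])"
```

```text
t: 29.2
tool_pos: [0.5146, 0.1571, 0.0942]
orientation: [2.043, 2.384, 0.004]
force: [1.2, 1.3, 11.3]
opening: 0.0089
gripper_force: 50.0
t 29.20 turn -0.079 d [ 0.0001 -0.0009  0.0002] yaw 0.154 q6 0.05
side 55 mean [0.5479 0.0547] lock angle fit [np.float32(-1.646), np.float32(1.496), np.float32(4.637)] by mean 1.494
scene 206 mean [0.5531 0.0365] lock angle fit [np.float32(-1.64), np.float32(1.502), np.float32(4.643)] by mean 1.499
[ 0.1188753  -0.25765404  0.04309013]
```

View pics/a7.png

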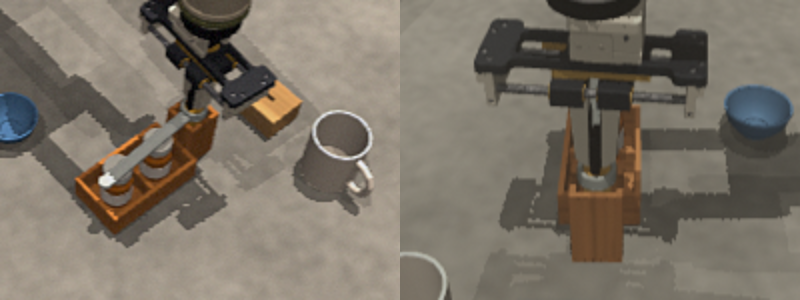

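The bar now lies over both lids in the left panel, from (195,115) to (108,180), at a lock angle of about 1.50. I'll add the remaining 0.075 rad.

```bash
python3 -m inch '[[0.0,0,0,0,0.075],[0.0,0,0,0,0],[0.0,0,0,0,0],[0.0,0,0,0,0],[0.0,0,0,0,0],[0.0,0,0,0,0],[0.0,0,0,0,0]]' 50
python3 bar.py; python3 -c "
from h import *
s=sensors.read_state();print(s['wrist_torque'],s['t'])"
```

```text
t: 30.1
tool_pos: [0.5146, 0.1572, 0.0942]
orientation: [2.131, 2.306, 0.004]
force: [1.0, 0.1, 10.3]
opening: 0.0088
gripper_force: 50.0
t 30.10 turn -0.154 d [ 0.0001 -0.0009  0.0002] yaw 0.079 q6 0.12
side 21 mean [0.5438 0.0646] lock angle fit [np.float32(-1.617), np.float32(1.524), np.float32(4.666)] by mean 1.503
scene 209 mean [0.5444 0.0357] lock angle fit [np.float32(-1.547), np.float32(1.595), np.float32(4.736)] by mean 1.567
[ 0.08691433 -0.31277573  0.04732415] 30.2
```

The lock is at about 1.57 rad against the 0.047 N m spring torque. The key is home under a 10 N push and still gripped at 50 N. Handing in.

```bash
python3 -c "
from plant import robot
print(robot.close_job())"
```

```text
the job is handed in; nothing more can be done
None
```

The job is handed in at about 30 s: both jars stand released in their cells, and the key is fully home, held turned about 1.57 rad with the bar over the lids; I made no final check of the mug, bowl or mill, which I kept clear of.

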